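# Lean the painted panel against the tool box and chock its foot

### The arm

A 6-joint arm with a two-finger parallel gripper is mounted at the origin on the work surface; the furniture and walls round the work are solid. World frame = base frame: x ahead of the robot, y to its left, z up, the work surface at z = 0. Lengths are in mm, angles in rad, forces in N, time in s.
With the tool pointing down it reaches from about 300 to 775 mm from the base axis. Payload 14.6 kg.
Tool frame: the origin (TCP) lies on the centre line of the jaws, within the pads' length; the fingertips stand 19 mm ahead of it and the grasp point (between the pads) is the TCP (bot.tip_reach is the distance from the TCP to the fingertips, in mm); y points along the fingers, x is the direction in which the jaws open and shut, and the axes are right-handed (so a half turn about y gives the same grasp; the last joint's range is limited). The gripper opens to 85 mm and grips with 20 to 120 N. Pads are 22 mm wide; open, the fingers measure 114 mm over their backs; the gripper's body (76 mm by 85 mm) begins 54 mm behind the grasp point. The pads swing forward as they close: fully open they stand 13 mm farther back than shut.
Start: joints at [-1.346, 0.3, 1.521, -0, 1.321, -0.067], TCP at [158.215, -526.742, 250.281] pointing down, gripper open.
Joint ranges: [-3.03, 3.03], [-0.79, 2.21], [0.23, 2.52], [-1.04, 4.18], [0, 3.07], [-2.55, 2.55]. Speed limits (rad/s): [2.22, 2.22, 2.57, 3.14, 3.14, 3.14].

### API

Orientations are given as a unit quaternion [w, x, y, z].
In Python, from rig import bot gives the robot as it stands. Calls block until the motion is done:
- bot.move_to(position, orientation): joint-space move of the TCP to a pose.
- bot.servo_line(position, attitude=None, speed=150, until_force=None): straight line of the TCP; attitude=None keeps the orientation; speed is the mean speed in mm/s. With until_force (N) it stops when the force on the tool has changed by that much, and returns True; else False.
- bot.move_joints(angles): joint-space move.
- bot.move_gripper(opening, grip_force=None): finger opening in mm; grip_force is the grip in N (None keeps the last); returns when the fingers have stopped.
- bot.dwell(seconds).
- bot.ik(position, orientation): joint angles nearest the present ones, or None.
- bot.read_state(): the state.
- bot.read_camera(name): name is "side" or "top" or "wrist"; returns a dict with "image" (420x560x3 uint8, blue, green, red), "depth" (420x560 float32, mm along the optical axis (not along the pixel's ray), 0 where there is no reading), "fovy" (degrees; the focal length in pixels is half the picture's height over the tangent of half this angle, whatever the lens; pixels are square), "cx", "cy" (the principal point, pixels), "eye" and "attitude" of the camera in the world; the wrist camera has in their place "mount" (4x4, takes a point from camera to tool coordinates, whose origin is the TCP and whose axes are the tool frame's). Camera axes: x right, y down, z forward; pixel columns grow to the right and rows downward; lengths in mm; the calibration is good to about 2 mm. A picture is of the moment at which its call begins: read the wrist's pose just before it.
A pose or a line that the arm cannot do raises bot.MotionError and nothing moves.
- bot.finish_job(): hands the job in, once; it reports no verdict.
The state is a dict: "clock": time; "joint_positions": joint angles; "qvel": joint speeds; "effort": joint torques, N m; "ee_pos": TCP position; "tool_rot": TCP orientation; "ft_force": force on the tool from outside, world axes, zero at the start; "moment": the same for the moment, N m; "grip_width": finger opening in mm.
Only numpy, scipy, OpenCV 4.12 (cv2) and the standard library are available. Lean on these libraries where they do the work, as an engineer would, in place of code of your own. Each camera call takes 0.05 s, during which the arm holds its last target. There are 200 camera calls.

### The job

Take the painted seascape panel out of the slotted rack and lean it back against the front of the blue tool box at about 20 degrees from upright, standing on its lower edge near the middle of the box, right way up with the picture facing out, away from the box. Chock it with the wooden sanding block, laid flat on the table snug against the middle of the panel's lower front edge, square to it. Leave the white panel in the rack, and do not shove the tool box or disturb the ink bottle.

Things in the scene. Friction and masses are not known exactly. Their poses are not given: they have to be found in the camera images.
- seascape: Loose plywood panel (about 0.14 kg), 120 mm wide (its y), 180 mm tall (its z), 10 mm thick (its x). Its -x face is painted with a seascape (clear blue sky with a yellow sun above, dark blue sea, sand below) and its top edge is painted sky blue all along; the back (+x) is bare wood. Origin: centre of its lower edge. It starts upright in one of the rack's two slots, picture towards the robot. It may be gripped anywhere on its faces.
- seascape_top (a point): Centre of the seascape panel's top edge (180 mm above its origin along the panel's z); same axes as the panel.
- seascape_foot (a point): Middle of the panel's lower front edge, on the painted side (5 mm in front of its origin); same axes as the panel.
- blank_panel: Loose panel of the same size, white on its -x face, with a bare wooden top edge; stands in the other slot. Origin: centre of its lower edge.
- rack: Fixed pale wooden rack, 140 x 130 mm, 45 mm high. Two upright open-topped slots run along its y, at x = -40 and +40 mm, each 12.5 mm wide and 33 mm deep (slot floor 12 mm above the table). Origin: centre of its underside; x points away from the robot at yaw 0.
- toolbox: Closed blue plastic tool box, full and heavy (2.5 kg), loose on the table: 113 mm deep (its x), 174 mm wide (its y), 97 mm high with the handle; see front_edge for the face to lean on. Origin: centre of its underside; the front (the long side with the black latch) faces its own -x, roughly towards the robot.
- front_edge (a point): Middle of the tool box lid's front top edge, 89 mm above the table and 50 mm in front of the box's origin: the edge the panel leans on; same axes as the box. The front below it is upright; in the middle of it the black latch (26 mm wide, from 47 to 75 mm above the table) stands out 6 mm farther forward. The folded handle lies on the lid behind this edge.
- block: Loose wooden sanding block, 57 x 112 x 34 mm (its x, y, z), 0.09 kg, lying flat. Origin: centre of its underside.
- ink_c: Bystander: small black dropper bottle, 38 mm across, 92 mm tall, loose. Origin: centre of its underside.
Mind the look-alikes: they are no part of the job. What is shaped like the block but red is not meant.

How it is judged:
By the outcome, as a careful person would: the job done as asked, in the order asked, and still so for the second after the job is handed in, with the robot touching nothing.
It also fails if it takes over 58 s, if anything falls off the work surface, if the arm or the gripper's body presses on something with over 40 N, if the wrist force passes 120 N, or if a joint passes its speed limit or range.

## Working session

There is one attempt and no reset: what is moved stays moved. The work goes in short steps, each a Python script; the robot and the scene stay as the last script left them, time stands still between calls to the robot, and variables do not carry over. Pictures are saved under pics/ and viewed, about 8 in all and at most 12, crops included, and the job is handed in when it is done.

```bash
mkdir -p pics; ls
cat > h.py <<'E'
import numpy as np, cv2
from rig import bot
from scipy.spatial.transform import Rotation as R
def rot(q): q=np.asarray(q,float); return R.from_quat([q[1],q[2],q[3],q[0]]).as_matrix()
def quat(M):
    q=R.from_matrix(M).as_quat(); return [q[3],q[0],q[1],q[2]]
def cam(n):
    s=bot.read_state(); c=bot.read_camera(n)
    if n=="wrist":
        T=np.eye(4);T[:3,:3]=rot(s["tool_rot"]);T[:3,3]=s["ee_pos"];c["T"]=T@np.array(c["mount"])
    else:
        T=np.eye(4);A=np.array(c["attitude"],float);T[:3,:3]=A if A.shape==(3,3) else rot(A);T[:3,3]=c["eye"];c["T"]=T
    c["f"]=c["image"].shape[0]/2/np.tan(np.radians(c["fovy"])/2)
    return c
def cloud(c):
    h,w=c["depth"].shape;u,v=np.meshgrid(np.arange(w),np.arange(h));d=c["depth"]
    P=np.stack([(u-c["cx"])/c["f"]*d,(v-c["cy"])/c["f"]*d,d],-1)
    return P@c["T"][:3,:3].T+c["T"][:3,3]
E
python3 - <<'E'
from h import *
import pickle
out={}
for n in("top","side","wrist"):
    c=cam(n);out[n]=c;cv2.imwrite(f"pics/{n}0.png",c["image"]);print(n,c["fovy"],c["cx"],c["cy"],c["T"].round(2).tolist(),(c["depth"]>0).mean())
pickle.dump(out,open("c0.pkl","wb"))
s=bot.read_state();print(s["clock"],s["tool_rot"],s["ft_force"])
E
```

```text
pics
top 52.95333964849311 275.3800223969538 203.71492053268977 [[-0.01, -0.99, 0.1, 398.92], [-1.0, 0.02, 0.02, -80.05], [-0.02, -0.1, -0.99, 1264.62], [0.0, 0.0, 0.0, 1.0]] 0.9959736394557823
side 49.805596010814405 274.2967172410928 214.21792460860877 [[0.99, -0.08, 0.09, 413.24], [-0.12, -0.65, 0.75, -795.23], [0.0, -0.75, -0.66, 798.74], [0.0, 0.0, 0.0, 1.0]] 0.9958673469387755
wrist 59.29041658806672 281.64719519979894 203.72458107033378 [[0.29, -0.92, -0.25, 221.85], [-0.96, -0.28, -0.07, -507.08], [-0.0, 0.26, -0.97, 373.0], [0.0, 0.0, 0.0, 1.0]] 0.9958715986394557
0.15 [ 0.56757353 -0.5671654   0.42223224 -0.42178625] [ 0.76100088 -0.0304573   0.50967466]
```

View pics/top0.png

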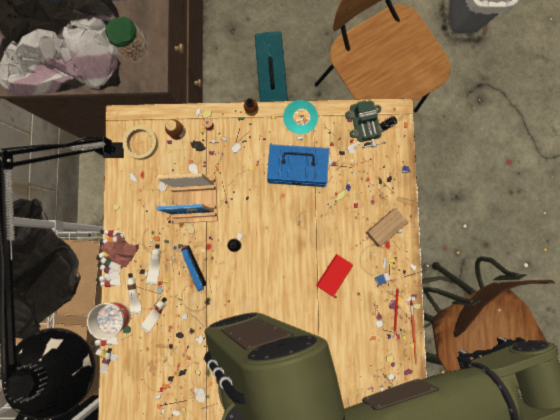

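View pics/side0.png

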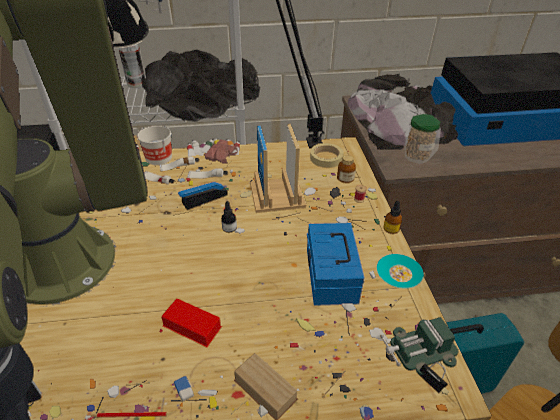

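Top view: the rack is at (187,198), with the seascape in the near slot (blue edge at row 209) and the white panel at row 183. The tool box is at (298,166), the wooden block at (387,227), the red block at (335,275) and the ink bottle at (234,245). The side view agrees.

```bash
python3 - <<'E'
from h import *
import pickle
o=pickle.load(open("c0.pkl","rb"))
def rect(p,l):
    (cx,cy),(w,h),a=cv2.minAreaRect(p[:,:2].astype(np.float32)); print(l,len(p),"c",round(cx,1),round(cy,1),"wh",round(w,1),round(h,1),"a",round(a,1),"z",np.percentile(p[:,2],[2,50,98]).round(1))
c=o["top"];P=cloud(c)
def sel(r0,r1,c0,c1,z0,z1):
    p=P[r0:r1,c0:c1].reshape(-1,3);return p[(p[:,2]>z0)&(p[:,2]<z1)]
t=P[300:330,230:300].reshape(-1,3)
rect(sel(240,260,220,250,-20,20),"table")
rect(sel(200,250,360,415,22,50),"block")
rect(sel(135,195,255,340,70,110),"toolbox")
rect(sel(195,225,145,225,165,215),"sea top")
rect(sel(170,195,145,225,165,215),"white top")
rect(sel(165,230,145,230,35,55),"rack")
rect(sel(235,255,222,246,40,110),"ink")
rect(sel(250,310,305,365,20,50),"red")
rect(sel(240,300,170,215,15,100),"brush")
# side
c=o["side"];P=cloud(c)
rect(sel(115,220,240,310,165,215),"s panels")
p=sel(115,215,245,280,165,205);rect(p,"s sea")
rect(sel(210,310,300,370,78,110),"s toolbox")
rect(sel(345,418,225,305,26,50),"s block")
rect(sel(195,240,215,245,40,110),"s ink")
E
python3 - <<'E'
import cv2
a=cv2.imread("pics/top0.png")[135:260,140:260];b=cv2.imread("pics/side0.png")[110:240,220:380]
import numpy as np
a=cv2.resize(a,(480,500),interpolation=2);b=cv2.resize(b,(320*500//260,500//1),interpolation=2)
b=cv2.resize(b,(300,244))
cv2.imwrite("pics/crop1.png",a)
E
```

```text
table 464 c 389.7 74.1 wh 88.1 56.7 a 89.3 z [-4.4  0.5  6.6]
block 740 c 449.5 -376.9 wh 56.0 111.2 a 39.2 z [27.  34.  39.5]
toolbox 2166 c 628.1 -117.3 wh 170.1 106.9 a 85.2 z [77.6 89.3 97. ]
sea top 237 c 503.5 193.5 wh 10.9 120.9 a 2.3 z [167.9 191.6 196.7]
white top 268 c 583.6 193.1 wh 11.4 119.2 a 2.1 z [167.1 191.7 196.5]
rack 426 c 542.8 191.9 wh 110.1 129.7 a 2.1 z [36.8 44.7 53.1]
ink 110 c 404.4 71.5 wh 32.5 31.7 a 89.2 z [40.4 45.8 91.8]
red 750 c 312.7 -219.4 wh 55.2 109.2 a 55.8 z [28.1 34.1 39. ]
brush 436 c 340.2 191.3 wh 135.7 23.6 a 25.9 z [17.2 48.5 57.2]
s panels 419 c 544.0 192.2 wh 91.3 126.9 a 1.8 z [165.8 189.1 193.4]
s sea 199 c 504.0 191.9 wh 10.9 125.0 a 1.9 z [165.8 189.7 193.2]
s toolbox 2707 c 630.2 -118.6 wh 173.3 103.7 a 85.3 z [80.7 88.6 95.8]
s block 1799 c 449.2 -377.9 wh 55.5 111.0 a 39.1 z [28.3 33.9 36.7]
s ink 171 c 404.6 66.0 wh 28.1 32.7 a 83.1 z [40.2 54.4 88.7]
```

View pics/crop1.png

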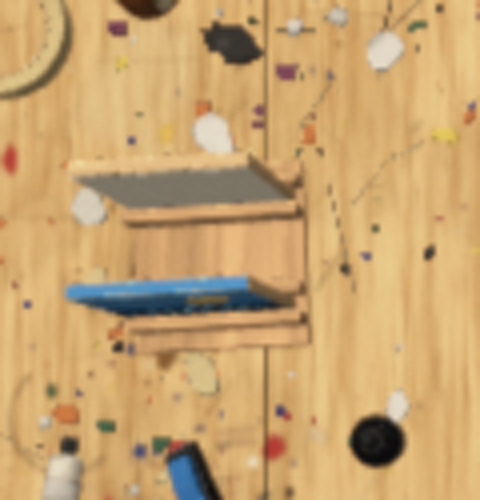

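The measurements fit the given sizes: panel tops at z≈192, block at 34, lid at 89. The seascape is in the near slot, upright, at (503.7,193) with yaw about 2°. Next I'll plan the poses, check IK, and look at the tool box and rack from the wrist on the way.

```bash
cat >> h.py <<'E'
def Rz(a): return R.from_euler('z',a,degrees=True).as_matrix()
def Ry(a): return R.from_euler('y',a,degrees=True).as_matrix()
def tool(yaw,tilt=0,s=1):
    """tool pointing down along -z of a body with yaw/tilt (deg); jaws along s*body x"""
    B=Rz(yaw)@Ry(tilt); y=-B[:,2]; x=s*B[:,0]; return np.stack([x,y,np.cross(x,y)],1)
E
python3 - <<'E'
from h import *
import pickle
o=pickle.load(open("c0.pkl","rb"))
s=bot.read_state();print(rot(s["tool_rot"]).round(2).tolist());print(np.array(o["wrist"]["mount"]).round(2).tolist())
# front edge in each cam
yaw=-4.8;B=Rz(yaw)
for n,(r0,r1,c0,c1) in dict(top=(130,200,250,345),side=(205,315,295,375)).items():
    p=cloud(o[n])[r0:r1,c0:c1].reshape(-1,3);p=p[(p[:,2]>83)&(p[:,2]<110)]
    q=(p-[629,-118,0])@B
    xs=[];ys=[]
    for y in range(-75,76,10):
        m=q[abs(q[:,1]-y)<5]; xs.append(m[:,0].min());ys.append(y)
    print(n,np.round(xs,1),np.polyfit(ys,xs,1).round(3),"x",np.percentile(q[:,0],[.5,99.5]).round(1),"y",np.percentile(q[:,1],[.5,99.5]).round(1))
for sg in(1,-1):
    for nm,pos,t in[("sea hi",[503.7,193,290],tool(2.1,0,sg)),("sea",[503.7,193,168],tool(2.1,0,sg)),("place",[605,-115,155],tool(-4.8,20,sg)),("place hi",[605,-115,260],tool(-4.8,20,sg)),("blk",[449.3,-377,25],tool(39.1,0,sg)),("blk to",[490,-105,25],tool(-4.8,0,sg)),("push",[480,-105,30],tool(85.2,0,sg)),("look",[500,-100,330],tool(-4.8,0,sg))]:
        j=bot.ik(pos,quat(t));print(sg,nm,None if j is None else np.round(j,2))
E
```

```text
[[0.29, -0.0, 0.96], [-0.96, 0.0, 0.29], [-0.0, -1.0, 0.0]]
[[1.0, -0.0, -0.0, -0.47], [0.0, -0.26, 0.97, -123.2], [-0.0, -0.97, -0.26, 66.6], [0.0, 0.0, 0.0, 1.0]]
top [-47.5 -48.3 -47.9 -46.7 -48.4 -47.8 -47.9 -47.1 -47.7 -47.9 -47.6 -46.9
 -47.8 -48.  -47.7 -46.1] [ 4.0000e-03 -4.7575e+01] x [-47.7  51.8] y [-83.4  84.8]
side [-46.8 -47.6 -46.7 -47.6 -47.8 -47.4 -46.6 -47.7 -46.8 -47.4 -46.9 -47.5
 -47.2 -46.1 -47.2 -46.6] [ 3.000e-03 -4.712e+01] x [-47.4  51.9] y [-86.1  83.6]
1 sea hi [ 0.3   0.25  1.49 -0.    1.4   0.26]
1 sea [ 0.3   0.36  1.64 -0.    1.14  0.26]
1 place [-0.23  0.71  1.17 -0.05  1.61 -0.14]
1 place hi [-0.23  0.63  1.05 -0.05  1.8  -0.15]
1 blk [-0.76  0.65  1.58 -0.    0.91 -1.44]
1 blk to [-0.28  0.51  1.83 -0.    0.8  -0.2 ]
1 push [-0.29  0.48  1.86 -0.    0.8  -1.78]
1 look [-0.27  0.16  1.51 -0.    1.47 -0.19]
-1 sea hi None
-1 sea None
-1 place None
-1 place hi None
-1 blk [-0.76  0.65  1.58 -0.    0.91  1.7 ]
-1 blk to None
-1 push [-0.29  0.48  1.86 -0.    0.8   1.36]
-1 look None
```

Run:
```python
from h import *
bot.move_to([520,-110,340],quat(tool(-4.8)))
c=cam("wrist");P=cloud(c);cv2.imwrite("pics/w1.png",c["image"])
p=P.reshape(-1,3);z=p[:,2]
for y in (-1,):
    m=(z>84)&(z<110)&(p[:,0]>560)&(p[:,0]<700)&(abs(p[:,1]+118)<110)
    q=(p[m]-[629,-118,0])@Rz(-4.8)
    xs=[q[abs(q[:,1]-y)<5][:,0].min() for y in range(-75,76,10)]
    print(np.round(xs,1),np.polyfit(range(-75,76,10),xs,1).round(3),np.percentile(q[:,1],[.3,99.7]).round(1),np.median(q[:,2]))
m=(z>45)&(z<75)&(p[:,0]>550)&(p[:,0]<600)&(abs(p[:,1]+118)<110);q=(p[m]-[629,-118,0])@Rz(-4.8)
f=[(y,round(float(np.median(q[abs(q[:,1]-y)<4][:,0])),1)) for y in range(-80,81,8) if (abs(q[:,1]-y)<4).sum()>5];print("front face",f)
bot.move_to([503.7,185,300],quat(tool(2.1)))
c=cam("wrist");P=cloud(c);cv2.imwrite("pics/w2.png",c["image"])
p=P.reshape(-1,3);m=(p[:,2]>180)&(p[:,2]<205)&(abs(p[:,0]-504)<30)&(abs(p[:,1]-193)<90);p=p[m]
print(len(p),cv2.minAreaRect(p[:,:2].astype(np.float32)),np.median(p[:,2]),bot.read_state()["clock"])
```

```text
[-47.4 -47.1 -47.1 -47.2 -47.1 -47.1 -47.2 -47.  -46.8 -46.9 -46.8 -46.8
 -47.  -46.9 -47.  -46.7] [ 3.0000e-03 -4.7008e+01] [-81.6  86.2] 88.51638346651146
front face [(-80, -47.8), (-72, -47.2), (-64, -47.3), (-56, -47.4), (-48, -47.7), (-40, -47.2), (-32, -47.3), (-24, -47.4), (-16, -47.0), (-8, -52.8), (0, -53.3), (8, -53.3), (16, -49.1), (24, -46.9), (32, -47.1), (40, -46.9), (48, -46.9), (56, -47.0), (64, -46.8), (72, -46.9), (80, -47.0)]
2936 ((504.8304443359375, 195.18478393554688), (10.424535751342773, 119.18473815917969), 2.3591437339782715) 191.8419460886645 3.4083
```

View pics/w1.png

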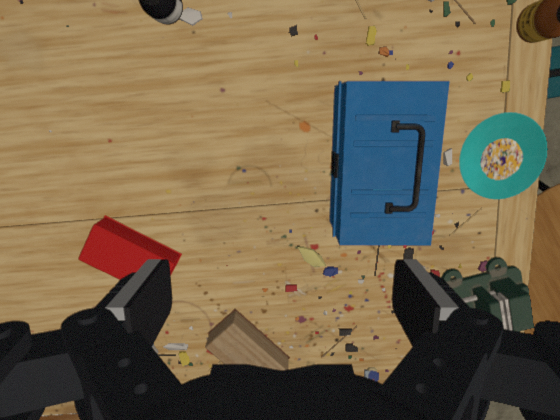

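The box is in plain view: front edge at column 340, latch at (334,163), nothing in front of it. Grasping now.

Run:
```python
from h import *
E=np.array([629,-118,0])+Rz(-4.8)@[-47.1,2.5,0]; print("edge",E.round(1))
yaw=-5.0;d=33.2;th=20.0
Bx=Rz(yaw)@Ry(th)
back=E-Rz(yaw)[:,0]*d          # back lower corner on table
org=back-Bx[:,0]*5
tgt=org+Bx[:,2]*158
np.save("tgt.npy",np.array([tgt,org,E]));print("org",org.round(1),"tcp",tgt.round(1))
bot.move_gripper(40,40)
q=quat(tool(2.3))
bot.servo_line([504.6,194.8,300],q)
print(bot.servo_line([504.6,194.8,170],speed=120,until_force=8))
print(bot.read_state()["ee_pos"])
bot.move_gripper(5,40);s=bot.read_state();print("w",s["grip_width"],s["ft_force"])
bot.servo_line([504.6,194.8,310],speed=100)
print(bot.read_state()["ft_force"])
bot.servo_line([510,0,310],quat(tool(-2)),speed=200)
bot.move_to(tgt+[0,0,90],quat(tool(yaw,th)))
s=bot.read_state();print(s["ee_pos"],s["ft_force"],s["grip_width"],s["clock"])
c=cam("side");cv2.imwrite("pics/s2.png",c["image"])
```

```text
edge [ 582.3 -111.6    0. ]
org [ 544.5 -108.3    1.7] tcp [ 598.4 -113.   150.2]
False
[504.89156241 194.90035289 170.71215149]
w 9.43841021185504 [-0.23332694 -0.23185462  4.62361945]
[ 0.78513874  0.32570867 -1.30520194]
[ 598.60101099 -112.32208964  239.67923856] [-0.69004641  1.06175559 -0.07403649] 9.647226673178373 9.125
```

View pics/s2.png

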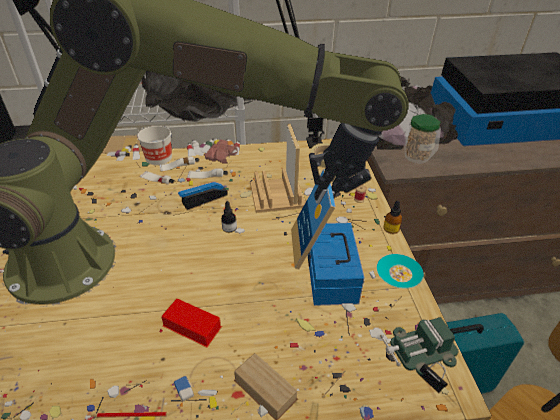

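The seascape is held at (318,225), tilted with the picture facing the robot. The white panel and the bottle haven't moved. Lowering it now.

Run:
```python
from h import *
tgt,org,E=np.load("tgt.npy")
bot.servo_line(tgt+[0,0,12],speed=100)
print(bot.servo_line(tgt+[0,0,-4],speed=20,until_force=4))
s=bot.read_state();print(s["ee_pos"],s["ft_force"],tgt)
bot.move_gripper(14);bot.dwell(.3)
bot.move_gripper(26)
b=Rz(-5)@Ry(20)
bot.servo_line(np.array(s["ee_pos"])+b[:,2]*90,speed=120)
bot.move_to([449.3,-377,140],quat(tool(39.1)))
bot.move_gripper(80)
c=cam("side");P=cloud(c);cv2.imwrite("pics/s3.png",c["image"])
c2=cam("wrist");Q=cloud(c2).reshape(-1,3);Q=Q[(Q[:,2]>28)&(Q[:,2]<42)&(np.hypot(Q[:,0]-449,Q[:,1]+377)<80)]
print("block",len(Q),cv2.minAreaRect(Q[:,:2].astype(np.float32)),np.median(Q[:,2]))
p=P.reshape(-1,3);q=(p-E)@Rz(-5)
m=(q[:,2]>115)&(q[:,0]>-20)&(q[:,0]<70)&(abs(q[:,1])<80)&(q[:,2]<185)
print("top",m.sum(),q[m].mean(0),q[m][:,2].max(),np.percentile(q[m][:,1],[1,99]))
m=(abs(q[:,1])<40)&(q[:,2]>100)&(q[:,2]<160)&(q[:,0]>-40)&(q[:,0]<50)
print("s pts",m.sum())
t=cam("top");cv2.imwrite("pics/t3.png",t["image"]);q=(cloud(t).reshape(-1,3)-E)@Rz(-5)
m=(abs(q[:,1])<55)&(q[:,2]>30)&(q[:,2]<160)&(q[:,0]>-60)&(q[:,0]<15);m&=q[:,0]<(-60+ (q[:,2]*.364+30))
print("face",m.sum(),np.polyfit(q[m][:,2],q[m][:,0],1),np.linalg.lstsq(np.c_[q[m][:,1:],np.ones(m.sum())],q[m][:,0],rcond=None)[0])
m=(abs(q[:,1])<75)&(q[:,2]>155)&(q[:,2]<190)&(abs(q[:,0])<60);print("edge",m.sum(),cv2.minAreaRect(q[m][:,:2].astype(np.float32)),np.median(q[m][:,2]))
print(bot.read_state()["clock"])
```

```text
True
[ 597.91620041 -112.93283065  150.35035971] [-1.11162703  0.2977616   2.9596756 ] [ 598.35368017 -112.97429783  150.1815348 ]
block 13592 ((449.6538391113281, -375.1581115722656), (55.20816421508789, 109.05722045898438), 39.060630798339844) 33.488339330838656
top 819 [ 11.05329835 -11.62842815 149.21173203] 174.0974845152281 [-62.59004754  56.52945427]
s pts 370
face 928 [  0.3707358  -46.35660955] [ 9.01387065e-04  3.70737429e-01 -4.63562746e+01]
edge 311 ((17.972644805908203, -1.0814895629882812), (119.6087646484375, 18.054004669189453), 89.67239379882812) 169.16041926404458
14.3667
```

View pics/s3.png

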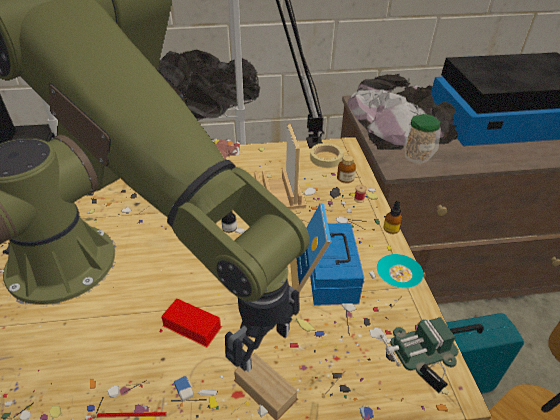

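The panel leans at about 20.3°, 1 mm off the box's middle, with the foot line parallel to the box. Next I'll grasp the block at (449.6,-375.3) and set it down short of the foot.

Run:
```python
from h import *
tgt,org,E=np.load("tgt.npy");L=Rz(-5)
W=lambda x,y,z:E+L@[x,y,0]+[0,0,z]
bot.servo_line([449.6,-375.3,140],quat(tool(39.1)))
print(bot.servo_line([449.6,-375.3,27],speed=100,until_force=8))
bot.move_gripper(50,30);s=bot.read_state();print("w",s["grip_width"],s["ee_pos"],s["ft_force"])
z0=s["ee_pos"][2]
bot.servo_line([449.6,-375.3,130],speed=150)
bot.move_to(W(-98,-1,130),quat(tool(-5)))
print("w",bot.read_state()["grip_width"])
bot.servo_line(W(-98,-1,z0+10),speed=120)
print(bot.servo_line(W(-98,-1,z0-1),speed=15,until_force=4))
s=bot.read_state();print(s["ee_pos"],s["ft_force"],(np.array(s["ee_pos"])-E)@L)
bot.move_gripper(66);bot.dwell(.2)
bot.servo_line(W(-98,-1,150),speed=150)
bot.move_gripper(60)
bot.move_to(W(-155,-1,150),quat(tool(85)))
c=cam("wrist");cv2.imwrite("pics/w4.png",c["image"]);q=(cloud(c).reshape(-1,3)-E)@L
m=(q[:,2]>29)&(q[:,2]<40)&(abs(q[:,1])<75)&(q[:,0]>-150)&(q[:,0]<-55);print("block",m.sum(),cv2.minAreaRect(q[m][:,:2].astype(np.float32)),np.percentile(q[m][:,0],[1,99]))
m=(abs(q[:,1])<50)&(q[:,2]>15)&(q[:,2]<140)&(q[:,0]<20)&(q[:,0]>-55);m&=q[:,0]<-46+q[:,2]*.37+6
print("face",m.sum(),np.linalg.lstsq(np.c_[q[m][:,1:],np.ones(m.sum())],q[m][:,0],rcond=None)[0])
print(bot.read_state()["clock"])
```

```text
False
w 54.58114099391815 [ 449.82489551 -375.48909382   27.58959622] [-0.46623649  0.73884936  5.9606418 ]
w 54.07316480347462
True
[ 484.4564832  -103.9805153    27.53680498] [0.74112577 0.66540732 6.20242272] [-98.106924    -0.96723632  27.53680498]
block 10502 ((-98.09566497802734, -0.7493171691894531), (110.20735931396484, 54.83648681640625), 89.97679901123047) [-124.95486501  -71.64659513]
face 3690 [ 1.07467772e-03  3.63219132e-01 -4.54647439e+01]
22.925
```

View pics/w4.png

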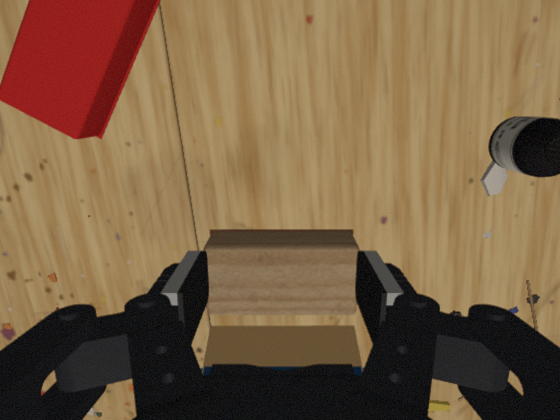

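The block is square, 25 mm short of the foot, and the bottle at (530,145) is well clear. I'll push with both fingers spread, stop short, and measure.

Run:
```python
from h import *
tgt,org,E=np.load("tgt.npy");L=Rz(-5)
W=lambda x,y,z:E+L@[x,y,0]+[0,0,z]
def meas():
    c=cam("wrist");q=(cloud(c).reshape(-1,3)-E)@L
    m=(q[:,2]>29)&(q[:,2]<40)&(abs(q[:,1])<25)&(q[:,0]>-150)&(q[:,0]<-38)
    m2=(abs(q[:,1])<50)&(q[:,2]>50)&(q[:,2]<160)&(q[:,0]<20)&(q[:,0]>-55)&(q[:,0]<-46+q[:,2]*.37+6)
    return m.sum(),np.percentile(q[m][:,0],[1,50,99]).round(1),bot.read_state()["ft_force"].round(2) if hasattr(bot.read_state()["ft_force"],'round') else 0,m2.sum()
bot.servo_line(W(-155,-1,22),speed=150);print(bot.read_state()["ft_force"],meas())
for x in(-137,-120,-117,-115):
    bot.servo_line(W(x,-1,22),speed=30);print(x,((np.array(bot.read_state()["ee_pos"])-E)@L).round(2),meas())
c=cam("side");cv2.imwrite("pics/s5.png",cv2.resize(c["image"][190:320,240:400],None,fx=4,fy=4,interpolation=2));print(bot.read_state()["clock"])
c=cam("wrist");cv2.imwrite("pics/w5.png",c["image"])
```

```text
[-0.2305456  -0.36941405  0.80667054] (np.int64(28), array([-125.6, -125. , -124.3]), array([-0.51, -0.68,  0.3 ]), np.int64(0))
-137 [-137.13   -0.97   21.9 ] (np.int64(5292), array([-125.3, -120.4, -112. ]), array([ 0.59,  1.03, -0.05]), np.int64(0))
-120 [-120.03   -0.97   21.94] (np.int64(5313), array([-108.2, -103.2,  -94.9]), array([0.14, 0.43, 0.46]), np.int64(0))
-117 [-116.82   -1.01   22.03] (np.int64(5461), array([-105.4, -100.2,  -91.6]), array([-1.25,  0.6 ,  0.06]), np.int64(0))
-115 [-114.89   -1.01   22.  ] (np.int64(5492), array([-103.6,  -98.4,  -89.6]), array([ 0.36, -0.36, -0.52]), np.int64(0))
26.1917
```

View pics/s5.png

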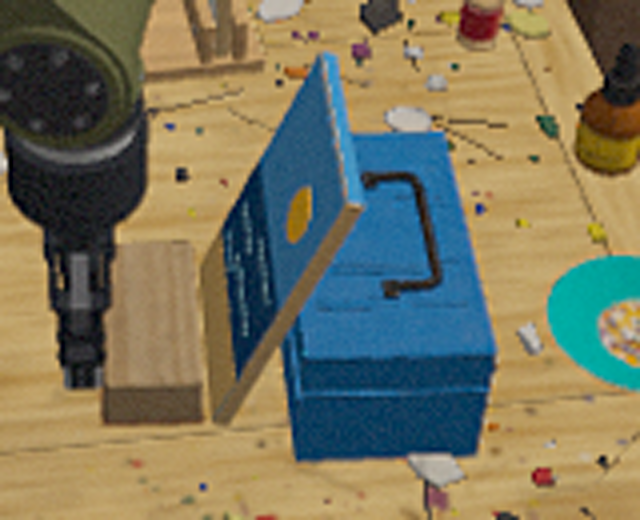

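Gap left is about 4–5 mm: block corner at (204,420), panel corner at (213,420). I'll close it gently and check with the side camera.

```bash
cat > face.py <<'E'
from h import *
def face(E,L,n="top"):
    c=cam(n);q=(cloud(c).reshape(-1,3)-E)@L
    m=(abs(q[:,1])<58)&(q[:,2]>60)&(q[:,2]<160)&(q[:,0]>-40)&(q[:,0]<15)&(q[:,0]<-46+q[:,2]*.37+6)&(q[:,0]>-46+q[:,2]*.37-8)
    return m.sum(),(np.linalg.lstsq(np.c_[q[m][:,1:]-[0,100],np.ones(m.sum())],q[m][:,0],rcond=None)[0].round(3) if m.sum()>40 else 0)
E
python3 - <<'E'
from face import *
tgt,org,E=np.load("tgt.npy");L=Rz(-5)
W=lambda x,y,z:E+L@[x,y,0]+[0,0,z]
print(face(E,L,"side"))
for x in(-112.5,-111.5,-110.8):
    bot.servo_line(W(x,-1,22),speed=12)
    f=[]
    for _ in range(6): bot.dwell(.05);f.append(L.T@np.array(bot.read_state()["ft_force"]))
    print(x,((np.array(bot.read_state()["ee_pos"])-E)@L).round(2),np.mean(f,0).round(2),face(E,L,"side"))
c=cam("side");cv2.imwrite("pics/s6.png",cv2.resize(c["image"][240:320,255:355],None,fx=7,fy=7,interpolation=2));print(bot.read_state()["clock"])
E
```

```text
(np.int64(908), array([ 2.000e-03,  3.730e-01, -8.904e+00]))
-112.5 [-112.49   -1.     22.01] [-0.22 -0.12 -0.19] (np.int64(903), array([ 3.000e-03,  3.710e-01, -8.854e+00]))
-111.5 [-111.48   -1.     22.  ] [-0.14 -0.03  0.12] (np.int64(907), array([ 3.000e-03,  3.730e-01, -8.843e+00]))
-110.8 [-110.79   -1.01   22.01] [-0.29 -0.13 -0.18] (np.int64(900), array([ 3.00e-03,  3.74e-01, -8.88e+00]))
28.25
```

View pics/s6.png

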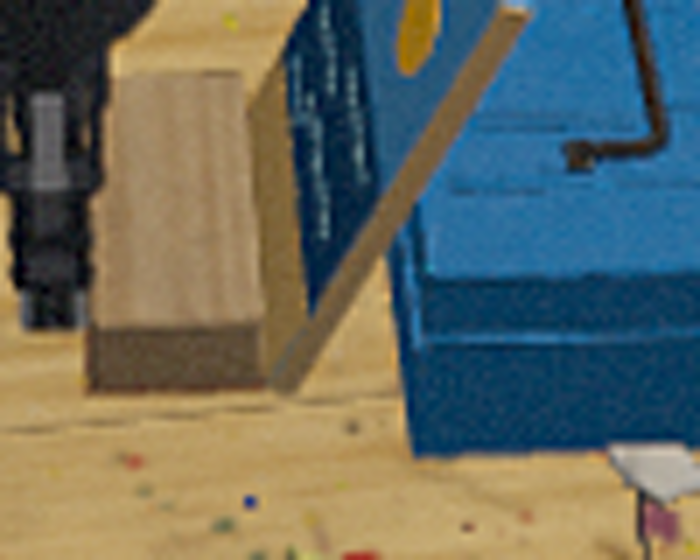

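Nearly touching: block corner at (265,388), panel corner at (272,388). I'll go on in half-millimetre steps until the panel's slope just starts to change, which means contact.

Run:
```python
from face import *
tgt,org,E=np.load("tgt.npy");L=Rz(-5)
W=lambda x,y,z:E+L@[x,y,0]+[0,0,z]
mf=lambda:np.mean([face(E,L,"side")[1] for _ in range(4)],0)
r=mf();print(r)
x=-110.8
while x<-106:
    x+=.5;bot.servo_line(W(x,-1,22),speed=8);a=mf();print(round(x,1),((np.array(bot.read_state()["ee_pos"])-E)@L).round(2)[0],a.round(4))
    if a[1]<r[1]-.006: break
bot.servo_line(W(x-12,-1,22),speed=40)
bot.servo_line(W(x-30,-1,22),speed=100)
bot.servo_line(W(x-40,-1,200),speed=200)
bot.move_to([300,-250,330],quat(tool(20)))
c=cam("side");cv2.imwrite("pics/s7.png",cv2.resize(c["image"][170:320,240:400],None,fx=4.5,fy=4,interpolation=2))
cv2.imwrite("pics/t7.png",cam("top")["image"])
print("after",mf(),[face(E,L) for _ in range(1)])
for n in("side","top"):
    p=cloud(cam(n)).reshape(-1,3);q=(p-E)@L
    m=(q[:,2]>29)&(q[:,2]<39)&(abs(q[:,1])<75)&(q[:,0]>-125)&(q[:,0]<-36);print(n,"block",cv2.minAreaRect(q[m][:,:2].astype(np.float32)))
    m=(q[:,2]>83)&(q[:,2]<93)&(q[:,0]>-6)&(q[:,0]<110)&(abs(q[:,1])>66)&(abs(q[:,1])<110)
    xs=[q[m&(abs(q[:,1]-y)<4)][:,0].min().round(1) for y in(-80,-72,72,80)];print("box front",xs)
    m=(np.hypot(p[:,0]-404,p[:,1]-69)<40)&(p[:,2]>40)&(p[:,2]<110);print("ink",p[m].mean(0) if m.sum() else 0)
print(bot.read_state()["clock"])
```

```text
[ 3.00000e-03  3.72750e-01 -8.83975e+00]
-110.3 -110.3 [ 2.000e-03  3.735e-01 -8.858e+00]
-109.8 -109.81 [ 2.3000e-03  3.7380e-01 -8.8642e+00]
-109.3 -109.41 [ 2.0000e-03  3.7080e-01 -8.9162e+00]
-108.8 -108.7 [ 1.8000e-03  3.5880e-01 -9.1735e+00]
after [ 1.7500e-03  3.5825e-01 -9.1780e+00] [(np.int64(758), array([ 1.000e-03,  3.590e-01, -9.636e+00]))]
side block ((-69.25684356689453, -4.544551849365234), (110.31224060058594, 55.098995208740234), 88.7220458984375)
box front [np.float64(0.7), np.float64(-0.3), np.float64(44.4), np.float64(47.7)]
ink [404.33305514  65.34147369  57.54019666]
top block ((-70.2672348022461, -1.9611625671386719), (55.44916534423828, 109.6584243774414), 0.18177086114883423)
box front [np.float64(0.2), np.float64(-0.6), np.float64(0.7), np.float64(-0.2)]
ink [404.29506882  69.98543269  55.70771679]
33.475
```

View pics/s7.png

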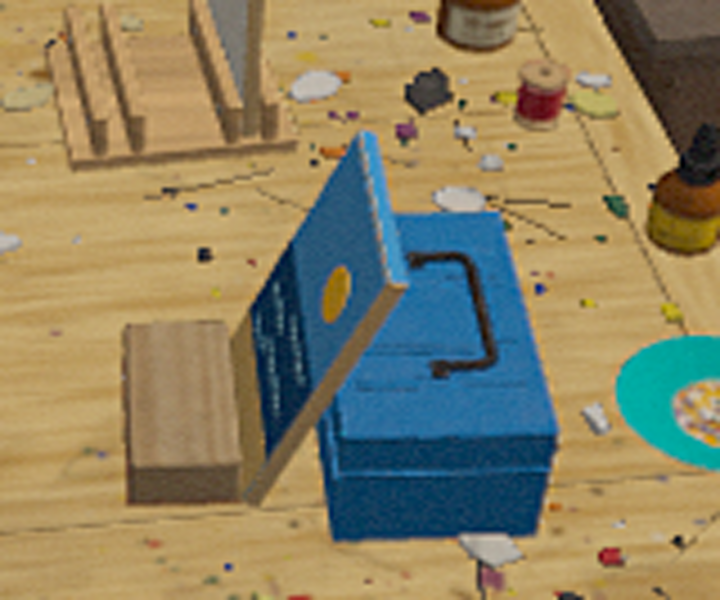

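View pics/t7.png

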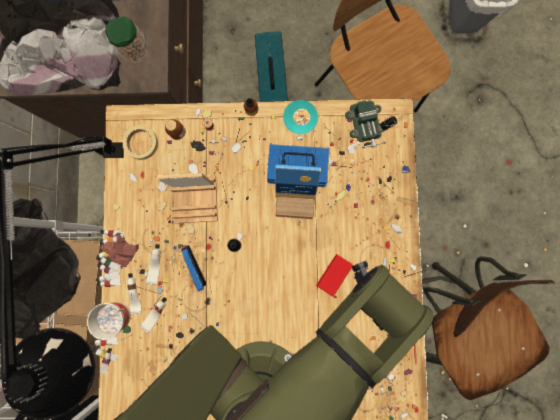

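The panel leans on the box with the block touching its foot, centred and square. The white panel is in the rack, and the bottle (234,245) and box are where they were. Handing in.

```bash
python3 -c "
from h import *
print(bot.finish_job())"
```

```text
the job is handed in; nothing more can be done
None
```

The seascape is leaning against the front of the blue tool box, picture out and right way up, with the wooden block chocked against its lower front edge. I handed the job in at about 33.5 s of the 58 s, with the arm clear of everything.

What the last checks showed:
- **Panel:** it leans at 19.7° (both cameras agree), parallel to the box front. Its centre was about 1 mm off the middle of the box, measured just before chocking.
- **Block:** it lies flat, square to the panel within about 0.2° and 1–2 mm off centre in the top view. I pushed it in half-millimetre steps until the panel's tilt just changed (20.5° to 19.7°), so it is touching. The panel's foot moved in by about 1 mm.
- **Left alone:** the white panel is still in the rack. The tool box front is within 1 mm of where it was. The ink bottle stands where it started, within camera error.

Where checks disagreed:
- **Block position:** the side camera put the block 4.5 mm off centre and 1.3° out of square. I discounted that because the panel partly hides the block from that side.
- **Box front:** the side camera's readings at one end of the box are invalid for the same reason, so that check rests on the top view.
- **Push force:** the force readings were too noisy to show the light contact, so contact was judged by camera only.

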